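Screw the ink-stick press down to its pointer

TASK

Bring the ink-stick press down to its set mark: reach down between the spokes of its handwheel with closed fingers and push a spoke round clockwise, seen from above, until the red spoke points at the yellow pointer tab outside the rim. Push gently, without gripping the wheel, stop at the tab rather than running past it, then come away and leave the bottle, dish and brass weight standing where they are.

Things in the scene. Friction and masses are not known exactly. Their poses are not given: they have to be found in the camera images.
- wheel: Level handwheel of a bolted-down green and dark steel bench screw press: three straight round spokes, 16 mm thick, 120 degrees apart, one red, two dark. Origin on its vertical turning axis at the spokes' mid height, 220 mm above the work surface; x axis outwards along the red spoke, z up; turns with the wheel. More than 35 N between fingers and wheel counts as gripping or shoving.
- hub (a point): Centre of the wheel, on its axis, at the spokes' mid height. Hub radius 24 mm, its nut 23 mm higher than this point; rim a 16 mm thick ring of mean radius 120 mm level with the spokes. Each window between spokes is thus open from 24 to 112 mm from the axis. Below, the room is free down to 170 mm above the work surface (press crosshead, pointer arm).
- red_tip (a point): Point on the centre line of the red spoke, 105 mm from the wheel's axis, at the spokes' mid height; turns with the wheel. Clockwise from above screws the plate down. There is no stop at the mark; the wheel stays where it is left, hardly coasts, and takes about 0.25 N m (3 to 5 N on a spoke 75 mm from the axis) to turn.
- mark: Yellow pointer of the press, set at a different angle each time and fixed during the job: a collar on the screw axis below the wheel, a flat arm leading outwards under the wheel, and a level tab outside the rim. Origin on the wheel's axis at the work surface, x axis towards the tab, z up. At the start the red spoke stands 0.8 to 2.7 rad counterclockwise (seen from above) of the tab.
- tab (a point): Top middle of the yellow pointer tab (32 mm radially, 30 mm wide, 6 mm thick), 153 mm from the wheel's axis and 223 mm above the work surface, just outside the rim.
- oil_bottle: Bystander: amber oil bottle with black cap, 54 mm diameter, 170 mm tall, loose on the work surface beside the press; origin at the centre of its underside.
- dish: Bystander: white plastic dish, 90 mm across, 30 mm tall, loose on the work surface beside the press; origin at the centre of its underside.
- weight: Bystander: brass balance weight with a knob, 34 mm diameter, 54 mm tall, loose on the work surface near the press; origin at the centre of its underside.

How it is judged:
By the outcome, as a careful person would: the job done as asked, in the order asked, and still so for the second after the job is handed in, with the robot touching nothing.
It also fails if it takes over 45 s, if anything falls off the work surface, if the arm or the gripper's body presses on something with over 40 N, if the wrist force passes 120 N, or if a joint passes its speed limit or range.

ROBOT

A 6-joint arm with a two-finger parallel gripper is mounted at the origin on the work surface. World frame = base frame: x ahead of the robot, y to its left, z up, the work surface at z = 0. Lengths are in mm, angles in rad, forces in N, time in s.
With the tool pointing down it reaches from about 275 to 850 mm from the base axis. Payload 19 kg.
Tool frame: the origin (TCP) lies at the centre of the arm's flange, where the gripper is bolted on; the fingertips stand 173 mm ahead of it and the grasp point (between the pads) lies grasp_offset ahead of it (grasp_offset is the distance from the TCP to the grasp point, in mm); z points along the fingers, y is the line along which they close (so a half turn about z gives the same grasp; the last joint's range is limited). The gripper opens to 85 mm and grips with 20 to 120 N. Pads are 22 mm wide; open, the fingers measure 114 mm over their backs; the gripper's body (76 mm by 85 mm) begins 54 mm behind the grasp point. The pads swing forward as they close: fully open they stand 13 mm farther back than shut.
Start: joints at [-1.256, 0.15, 1.437, -0, 1.554, -0.134], TCP at [249.46, -518.055, 404.667] pointing down, gripper open.
Joint ranges: [-2.8, 2.8], [-0.68, 2.1], [0.12, 2.68], [-1.39, 4.53], [0.16, 2.79], [-2.81, 2.81]. Speed limits (rad/s): [1.89, 1.89, 2.22, 3.01, 3.01, 3.01].

INTERFACE

Orientations are given as a rotation vector (axis times angle).
In Python, from station import * gives the robot as it stands. The module is installed in compiled form; this text tells all that it offers.
- The arm moves only by the tool send_rows, never from a script. Its argument "motion" is a list of rows, each a list of 3 entries, a list of its own where there are three numbers: the closure, from 0 (fully open) to 1 (shut), then the shift along the tool's x, y, z normalised to -1 to 1, where 1 is 40 cm, then the turn about the tool's z normalised to -1 to 1, where 1 is 30 degrees. A call has 1 to 8 rows; each row is the pose to reach, as a shift and turn from the pose commanded when the call began, along the tool's axes at that moment; what a row does not reach only later rows make up. A row lasts 1/8 s, in which the tool goes at most 62.5 mm and 10.7 degrees, less where a joint would pass 70% of its speed; a pose out of reach is approached as far as the arm can. A call with a number of a shift or a turn outside -1 to 1 is refused whole. A call with a gripper value outside its range is refused whole. The fingers move at their own pace and stop on an object; the grip force is fixed at half the most. Time passes only in rows, so rows that repeat a pose let the fingers close. It gives the time, the measured TCP pose, the force, the opening and the grip force at its end, in the units of the state.
- get_obs(): the state, without advancing time (a new reading comes with each control period).
- camera(name): name is "side" or "top"; returns (picture, depth): 400x640x3 uint8, red, green, blue; 400x640 float32, mm along the optical axis (not along the pixel's ray), 0 where there is no reading.
- camera_info(name): a dict with "fx", "fy", "cx", "cy" (pixels), "world_to_cam" (4x4, takes a point from world to camera coordinates). Camera axes: x right, y down, z forward; pixel columns grow to the right and rows downward; lengths in mm; the calibration is good to about 2 mm. A picture is of the moment at which its call begins. camera_info takes no time and is no camera call.
- close_job(): hands the job in; it is judged then, once.
The state is a dict: "t": time; "qpos": joint angles; "joint_velocities": joint speeds; "joint_efforts": joint torques, N m; "eef_pos": TCP position; "ee_rot": TCP orientation; "ft_force": force on the tool from outside, world axes, zero at the start; "torque": the same for the moment, N m; "width": finger opening in mm; "finger_force": force on a finger pad.
Only numpy, scipy, OpenCV 4.12 (cv2) and the standard library are available. Lean on these libraries where they do the work, as an engineer would, in place of code of your own. Each camera call takes 0.05 s, during which the arm holds its last target. There are 200 camera calls.

## Working session

There is one attempt and no reset: what is moved stays moved. The work goes in short steps, Python scripts to look and compute and a tool call to move; the robot and the scene stay as the last step left them, time stands still between calls to the robot, and variables do not carry over. Pictures are saved under pics/ and viewed, at most 10 in all, crops included, and the job is handed in when it is done.

Besides the shell and the picture viewer there is one more tool, called after "Request:" by a JSON object that holds its "api" and its "payload". send_rows: Moves the arm, as the interface text tells. Its arguments: {"type":"object","properties":{"motion":{"type":"array"}},"required":["motion"]}

```bash
mkdir -p pics
cat > h.py <<'E'
from station import *
import numpy as np, cv2
from scipy.spatial.transform import Rotation as R
def snap(n,f):
    p,d=camera(n); cv2.imwrite(f'pics/{f}.png',p[...,::-1]); np.save(f'{f}.npy',d); return p,d
def w(n,u,v,d):
    c=camera_info(n); T=np.linalg.inv(np.array(c['world_to_cam']))
    return (T@[ (u-c['cx'])/c['fx']*d,(v-c['cy'])/c['fy']*d,d,1])[:3]
def onz(n,u,v,z):
    a=w(n,u,v,1.);b=w(n,u,v,1000.); return a+(b-a)*(z-a[2])/(b[2]-a[2])
def pix(n,P):
    c=camera_info(n); q=np.array(c['world_to_cam'])@[*P,1]
    return q[0]/q[2]*c['fx']+c['cx'],q[1]/q[2]*c['fy']+c['cy']
E
python3 - <<'E'
from h import *
snap('top','t0');snap('side','s0')
o=get_obs();print(o['eef_pos'],R.from_rotvec(o['ee_rot']).as_matrix().round(3),o['t'])
E
```

```text
[ 249.45044751 -518.03845598  404.18147819] [[ 0.901  0.434 -0.   ]
 [ 0.434 -0.901  0.001]
 [ 0.    -0.001 -1.   ]] 0.1
```

View pics/t0.png

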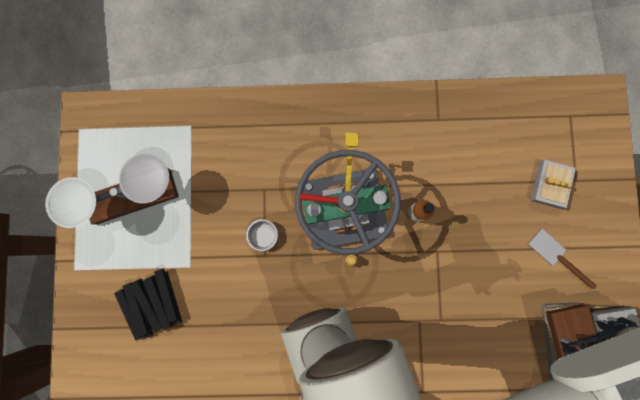

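View pics/s0.png

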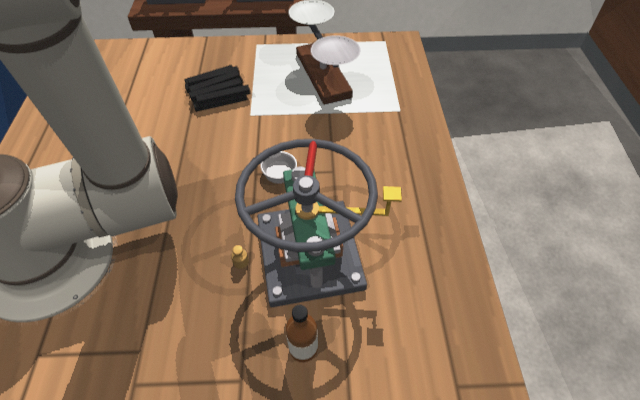

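The top view shows the hub at (348,201), the red spoke pointing left to (301,197), and the tab up at (351,140). The bottle is at (422,212), the dish at (262,236) and the weight at (351,260). The clockwise turn needed is about 90°.

Run:
```python
from h import *
p=cv2.imread('pics/t0.png')
cv2.imwrite('pics/t0c.png',cv2.resize(p[120:280,240:450],None,fx=3.7,fy=3.7,interpolation=cv2.INTER_CUBIC))
hsv=cv2.cvtColor(p,cv2.COLOR_BGR2HSV)
sub=np.zeros(p.shape[:2],bool);sub[120:280,285:400]=1
red=sub&((hsv[...,0]<6)|(hsv[...,0]>174))&(hsv[...,1]>190)&(hsv[...,2]>100)
v,u=np.nonzero(red);P=np.array([onz('top',a,b,228) for a,b in zip(u,v)]);print('red',len(u),P.mean(0),P.min(0),P.max(0))
tab=sub&(abs(hsv[...,0]-26)<5)&(hsv[...,1]>180)&(hsv[...,2]>150);tab[150:]=0
v,u=np.nonzero(tab);T=np.mean([onz('top',a,b,223) for a,b in zip(u,v)],0);print('tab',len(u),T)
print('hub',onz('top',348,201,243),'rim', [onz('top',a,b,226)[:2].round() for a,b in((296.5,201),(400,201),(348,151),(348,254))])
for n,a,b,z in(('bottle',427,208,170),('dish',262,235,30),('weight',351,260,54)):print(n,onz('top',a,b,z).round())
```

```text
red 172 [575.84898562  67.21509285 228.        ] [565.31930941  26.02581545 228.        ] [586.89352413 112.34845401 228.        ]
tab 0 nan
hub [565.38323698  -1.76103633 243.        ] rim [array([571., 121.]), array([ 564., -127.]), array([689.,  -6.]), array([441.,   1.])]
bottle [ 550. -203.  170.]
dish [497. 235.  30.]
weight [421. -14.  54.]
  return _methods._mean(a, axis=axis, dtype=dtype,
  ret = ret.dtype.type(ret / rcount)
```

View pics/t0c.png

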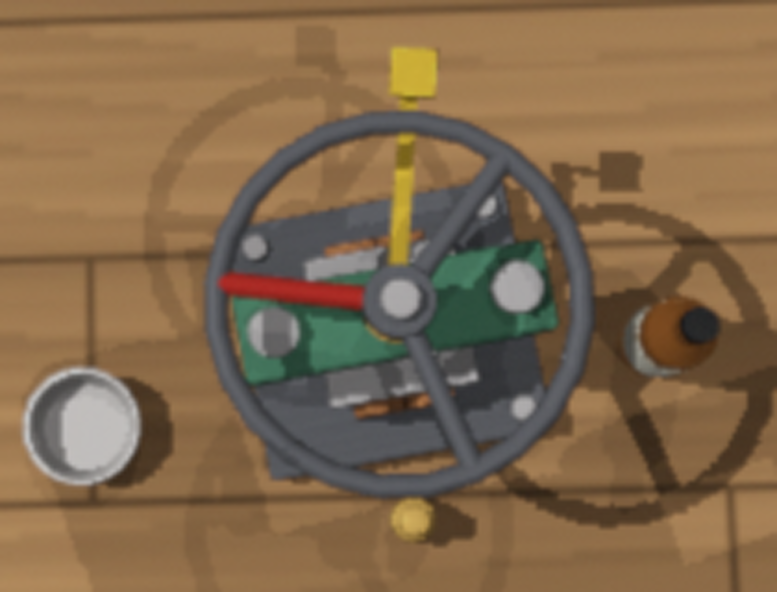

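```bash
cat >> h.py <<'E'
s=3.7
full=lambda a,b:(240+(a+.5)/s-.5,120+(b+.5)/s-.5)
A=np.array([[.901,.434,0],[.434,-.901,0],[0,0,-1]])
START=np.array([249.46,-518.055,404.667])
def sh(frm,to): return ((A.T@(np.array(to)-frm))/400).round(4)
E
python3 - <<'E'
from h import *
q=[onz('top',*full(a,b),220)[:2] for a,b in((206,304),(592,304),(399,112),(399,496))]
C=np.array([(q[2][0]+q[3][0])/2,(q[0][1]+q[1][1])/2]);print('C',C,np.round(q),'hubtop',onz('top',*full(400,298),243))
for n,a,b,z in(('tab',414,73,223),('red',235,284,224),('d1',497,170,224),('d2',468,450,224)):
    P=onz('top',*full(a,b),z)[:2]-C;print(n,P.round(1),np.degrees(np.arctan2(P[1],P[0])),np.hypot(*P))
P0=START
for a in(-112,):
  t=[C[0]+75*np.cos(np.radians(a)),C[1]+75*np.sin(np.radians(a)),460];print(np.round(t),sh(P0,t))
E
```

```text
C [567.44204406  -1.20703687] [[ 569.  125.]
 [ 562. -127.]
 [ 693.   -6.]
 [ 442.    2.]] hubtop [567.35593733  -1.21857567 243.        ]
tab [151.1 -15. ] -5.660634780598463 151.84289100249293
red [ 14.1 106.2] 82.46289251471268 107.1510928797761
d1 [ 84.4 -67. ] -38.448410847409754 107.78133531486455
d2 [-97.5 -41.4] -156.98875690495728 105.97710025567677
[539. -71. 460.] [ 1.1383 -0.693  -0.1383]
```

Request:
{"api": "send_rows", "payload": {"motion": [[1,[0,0,-0.14],0],[1,[0.1,-0.06,-0.14],0],[1,[0.2,-0.12,-0.14],0],[1,[0.32,-0.2,-0.14],0],[1,[0.45,-0.28,-0.14],0],[1,[0.58,-0.36,-0.14],0],[1,[0.7,-0.43,-0.14],0],[1,[0.8,-0.49,-0.14],0]]}}

```text
t: 1.1
eef_pos: [453.5, -200.7, 460.6]
ee_rot: [-3.062, -0.7, 0.0]
ft_force: [-0.2, -0.0, 0.6]
width: 0.1
finger_force: 0.0
```

Request:
{"api": "send_rows", "payload": {"motion": [[1,[0.1,-0.06,0],0],[1,[0.2,-0.12,0],0],[1,[0.28,-0.17,0],0],[1,[0.338,-0.203,0],0],[1,[0.338,-0.203,0],0],[1,[0.338,-0.203,0],0]]}}

```text
t: 1.85
eef_pos: [539.1, -71.1, 460.4]
ee_rot: [-3.063, -0.699, 0.001]
ft_force: [0.2, -0.4, 0.0]
width: 0.2
finger_force: 0.0
```

Run:
```python
from h import *
p,d=snap('top','t1');p2,_=snap('side','s1')
cv2.imwrite('pics/c1.png',np.hstack([cv2.resize(x,None,fx=2,fy=2) for x in(p[100:300,250:450,::-1],p2[100:300,200:400,::-1])]))
print(get_obs())
```

```text
{'t': 1.95, 'qpos': array([-2.73618322e-01,  7.22366655e-02,  1.41216795e+00, -7.09643156e-05,
        1.65729076e+00,  8.49255887e-01]), 'joint_velocities': array([-0.00192692, -0.00100605, -0.00307202,  0.00017376, -0.00070048,
        0.00131721]), 'joint_efforts': array([ 7.09330346e-01, -6.41603994e+01, -5.76940584e+01,  2.38882791e-02,
       -1.64662793e-03, -1.33850856e-02]), 'eef_pos': array([538.9516427 , -71.5043936 , 460.71734757]), 'ee_rot': array([ 3.06312192e+00,  6.97714978e-01, -1.94796610e-04]), 'ft_force': array([-0.15008257, -0.2634058 ,  0.27031271]), 'torque': array([-0.0186151 ,  0.0459829 , -0.00330224]), 'finger_force': 0.0, 'width': -0.013513924293488022}
```

View pics/c1.png

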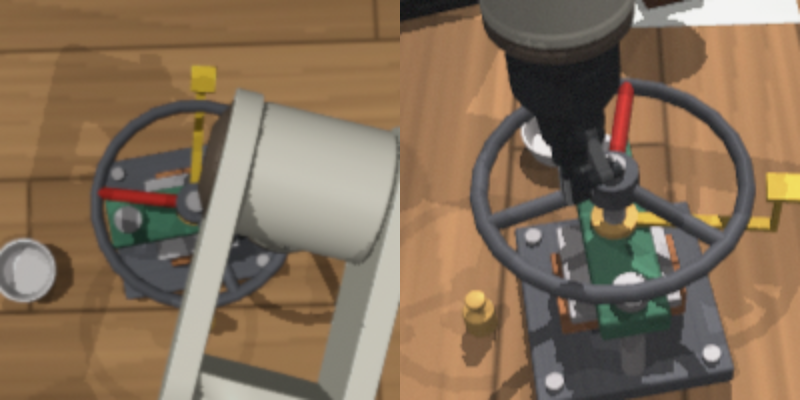

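Request:
{"api": "send_rows", "payload": {"motion": [[1,[0,0,0.05],0],[1,[0,0,0.1],0],[1,[0,0,0.14],0],[1,[0,0,0.17],0],[1,[0,0,0.2],0],[1,[0,0,0.23],0],[1,[0,0,0.23],0]]}}

```text
t: 2.82
eef_pos: [539.2, -70.8, 367.8]
ee_rot: [-3.062, -0.699, 0.002]
ft_force: [0.5, -0.4, 0.3]
width: 0.2
finger_force: 0.0
```

Run:
```python
from h import *
C=np.array([567.4,-1.2])
P=lambda a:np.array([*(C+75*np.array([np.cos(np.radians(a)),np.sin(np.radians(a))])),368])
print(get_obs()['eef_pos'],P(-112))
g=[-112,-144,-172,-200,-222]
for a,b in zip(g[:-1],g[1:]):
  print(a,b,[list(sh(P(a),P(x))[:2]) for x in np.linspace(a,b,9)[1:]])
```

```text
[539.23245534 -70.77155678 367.82678378] [539.30450549 -70.73878909 368.        ]
-112 -144 [[np.float64(-0.0085), np.float64(-0.01)], [np.float64(-0.0162), np.float64(-0.0205)], [np.float64(-0.0232), np.float64(-0.0316)], [np.float64(-0.0294), np.float64(-0.0431)], [np.float64(-0.0348), np.float64(-0.0551)], [np.float64(-0.0393), np.float64(-0.0673)], [np.float64(-0.043), np.float64(-0.0799)], [np.float64(-0.0458), np.float64(-0.0927)]]
-144 -172 [[np.float64(-0.0017), np.float64(-0.0113)], [np.float64(-0.0027), np.float64(-0.0227)], [np.float64(-0.003), np.float64(-0.0342)], [np.float64(-0.0026), np.float64(-0.0456)], [np.float64(-0.0015), np.float64(-0.057)], [np.float64(0.0003), np.float64(-0.0683)], [np.float64(0.0027), np.float64(-0.0795)], [np.float64(0.0059), np.float64(-0.0905)]]
-172 -200 [[np.float64(0.0038), np.float64(-0.0108)], [np.float64(0.0083), np.float64(-0.0213)], [np.float64(0.0134), np.float64(-0.0316)], [np.float64(0.0191), np.float64(-0.0415)], [np.float64(0.0254), np.float64(-0.0511)], [np.float64(0.0323), np.float64(-0.0602)], [np.float64(0.0397), np.float64(-0.0689)], [np.float64(0.0477), np.float64(-0.0772)]]
-200 -222 [[np.float64(0.0066), np.float64(-0.0061)], [np.float64(0.0135), np.float64(-0.0119)], [np.float64(0.0206), np.float64(-0.0174)], [np.float64(0.028), np.float64(-0.0225)], [np.float64(0.0357), np.float64(-0.0273)], [np.float64(0.0435), np.float64(-0.0317)], [np.float64(0.0516), np.float64(-0.0357)], [np.float64(0.0598), np.float64(-0.0393)]]
```

Request:
{"api": "send_rows", "payload": {"motion": [[1,[-0.0085,-0.01,0],0],[1,[-0.016,-0.0205,0],0],[1,[-0.023,-0.0315,0],0],[1,[-0.0295,-0.043,0],0],[1,[-0.035,-0.055,0],0],[1,[-0.0395,-0.067,0],0],[1,[-0.043,-0.08,0],0],[1,[-0.046,-0.0925,0],0]]}}

```text
t: 3.82
eef_pos: [506.7, -45.3, 368.8]
ee_rot: [3.062, 0.699, 0.001]
ft_force: [4.3, -3.5, -0.8]
width: 0.1
finger_force: 2.1
```

Request:
{"api": "send_rows", "payload": {"motion": [[1,[-0.0015,-0.0115,0],0],[1,[-0.0025,-0.0225,0],0],[1,[-0.003,-0.034,0],0],[1,[-0.0025,-0.0455,0],0],[1,[-0.0015,-0.057,0],0],[1,[0.0005,-0.068,0],0],[1,[0.0025,-0.0795,0],0],[1,[0.006,-0.0905,0],0]]}}

```text
t: 4.82
eef_pos: [493.1, -11.6, 368.7]
ee_rot: [3.063, 0.699, 0.0]
ft_force: [1.6, -4.1, 0.8]
width: -0.2
finger_force: 1.9
```

Request:
{"api": "send_rows", "payload": {"motion": [[1,[0.004,-0.011,0],0],[1,[0.0085,-0.0215,0],0],[1,[0.0135,-0.0315,0],0],[1,[0.019,-0.0415,0],0],[1,[0.0255,-0.051,0],0],[1,[0.0325,-0.06,0],0],[1,[0.0395,-0.069,0],0],[1,[0.0475,-0.077,0],0]]}}

```text
t: 5.82
eef_pos: [496.9, 24.5, 368.7]
ee_rot: [-3.063, -0.699, 0.0]
ft_force: [-0.1, -4.8, -0.3]
width: -0.1
finger_force: 1.9
```

```bash
cat >> h.py <<'E'
def ang(p,z=228):
    hsv=cv2.cvtColor(p[...,::-1].copy(),cv2.COLOR_BGR2HSV)
    m=((hsv[...,0]<6)|(hsv[...,0]>174))&(hsv[...,1]>190)&(hsv[...,2]>90)
    m[:140]=0;m[260:]=0;m[:,:290]=0;m[:,402:]=0
    v,u=np.nonzero(m);P=np.array([onz('top',a,b,z)[:2] for a,b in zip(u,v)])-[567.4,-1.2]
    r=np.hypot(*P.T);P=P[(r>25)&(r<118)];x=P.mean(0);return len(P),np.degrees(np.arctan2(x[1],x[0])),P.min(0),P.max(0)
E
python3 - <<'E'
from h import *
p0=cv2.imread('pics/t0.png')[...,::-1];print(ang(p0,226))
p,d=snap('top','t2');p2,_=snap('side','s2');print(ang(p,226),get_obs()['eef_pos'])
cv2.imwrite('pics/c2.png',np.hstack([cv2.resize(x,None,fx=2,fy=2) for x in(p[100:300,250:450,::-1],p2[100:300,200:400,::-1])]))
E
```

```text
(172, np.float64(82.77869607987272), array([-1.87644956, 27.1851521 ]), array([ 19.73961892, 113.67525574]))
(168, np.float64(23.795518297269716), array([24.32895761,  7.30588364]), array([103.59728285,  48.78271557])) [496.97674234  24.74283043 368.66431762]
```

View pics/c2.png

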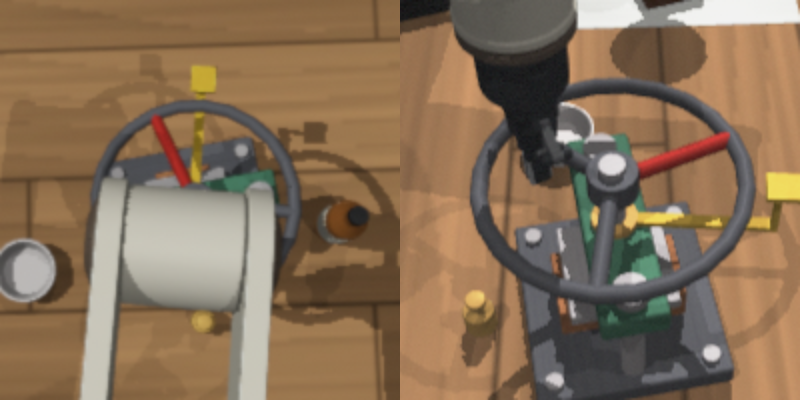

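The wheel is turning as planned with about 5 N on it. The red spoke is at 24°, with about 29° left to go.

Request:
{"api": "send_rows", "payload": {"motion": [[1,[0.0065,-0.006,0],0],[1,[0.0135,-0.012,0],0],[1,[0.0205,-0.0175,0],0],[1,[0.028,-0.0225,0],0],[1,[0.0355,-0.0275,0],0],[1,[0.0435,-0.0315,0],0],[1,[0.0515,-0.0355,0],0],[1,[0.06,-0.0395,0],0]]}}

```text
t: 6.92
eef_pos: [511.8, 49.1, 368.7]
ee_rot: [-3.063, -0.699, 0.0]
ft_force: [-1.4, -3.6, -0.5]
width: -0.3
finger_force: 1.8
```

```bash
cat > f.py <<'E'
from h import *
import sys
p,d=snap('top',sys.argv[1]);print(ang(p,226),ang(p,222)[1])
hsv=cv2.cvtColor(p[...,::-1].copy(),cv2.COLOR_BGR2HSV)
m=(hsv[130:150,340:362,1]>170)&(hsv[130:150,340:362,2]>140)&(abs(hsv[130:150,340:362,0].astype(int)-25)<6)
v,u=np.nonzero(m);T=onz('top',u.mean()+340,v.mean()+130,223)[:2]-[567.4,-1.2];print('tab',len(u),T,np.degrees(np.arctan2(T[1],T[0])))
C=np.array([567.4,-1.2])
P=lambda a:np.array([*(C+75*np.array([np.cos(np.radians(a)),np.sin(np.radians(a))])),368])
for x in range(-224,-236,-2):print(x,sh(P(-222),P(x)))
cv2.imwrite(f'pics/{sys.argv[1]}c.png',cv2.resize(p[125:235,285:410,::-1],None,fx=5,fy=5,interpolation=cv2.INTER_CUBIC))
E
python3 f.py t3
```

```text
(143, np.float64(2.2650292339615947), array([40.92080362, -3.01208539]), array([114.70377772,   9.71334233])) 2.115899482388627
tab 156 [150.9648049  -14.02045608] -5.305973417219942
-224 [ 0.0061 -0.0024  0.    ]
-226 [ 0.0123 -0.0045  0.    ]
-228 [ 0.0185 -0.0065  0.    ]
-230 [ 0.0248 -0.0082  0.    ]
-232 [ 0.0312 -0.0097  0.    ]
-234 [ 0.0376 -0.011   0.    ]
```

View pics/t3c.png

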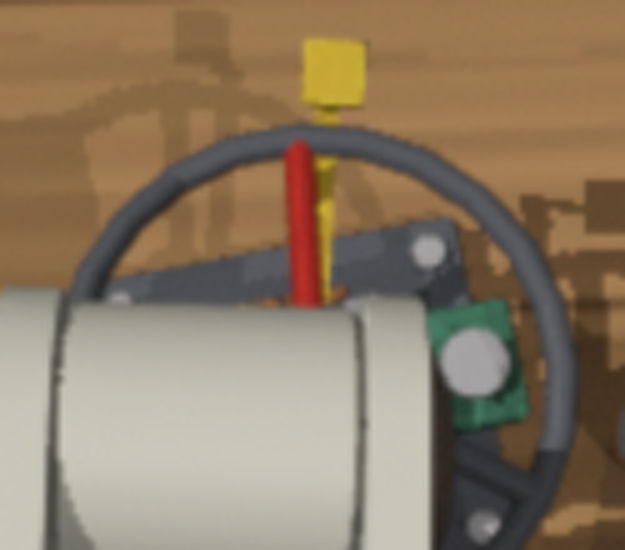

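The red spoke's outer end is at (299,150) in the crop and the tab at (334,72). About 7.5° remains.

Request:
{"api": "send_rows", "payload": {"motion": [[1,[0.006,-0.0025,0],0],[1,[0.0125,-0.0045,0],0],[1,[0.018,-0.006,0],0],[1,[0.0215,-0.0072,0],0],[1,[0.0215,-0.0072,0],0]]}}

```text
t: 7.6
eef_pos: [518.2, 55.3, 368.8]
ee_rot: [-3.062, -0.699, -0.001]
ft_force: [-1.4, -0.4, -0.9]
width: -0.0
finger_force: 0.4
```

```bash
python3 f.py t4 | head -2
```

```text
(123, np.float64(-4.584848199217039), array([ 48.08495051, -14.50796303]), array([114.34189267,   1.80537962])) -4.690809234894446
tab 154 [151.27331871 -14.05071574] -5.306576970269128
```

View pics/t4c.png

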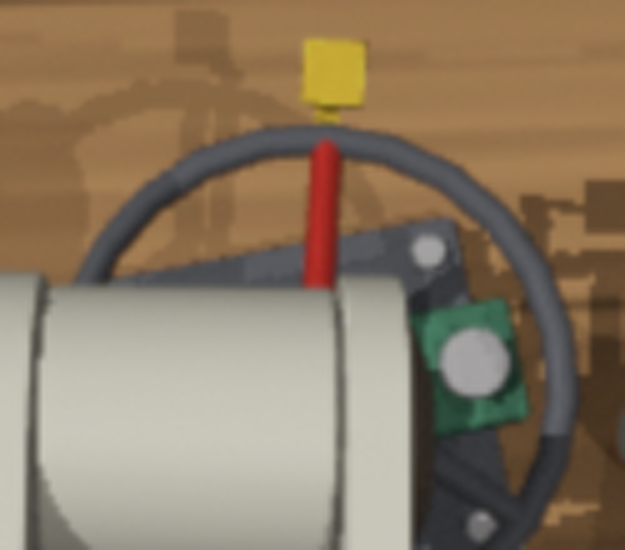

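About 0.8° short, so I'll nudge it 1 mm, then back off counterclockwise and rise.

Request:
{"api": "send_rows", "payload": {"motion": [[1,[0.0015,-0.0004,0],0],[1,[0.0028,-0.0007,0],0],[1,[0.0028,-0.0007,0],0]]}}

```text
t: 8.02
eef_pos: [519.0, 55.9, 368.8]
ee_rot: [-3.063, -0.699, 0.0]
ft_force: [-2.6, -2.7, 0.1]
width: 0.1
finger_force: 1.5
```

```bash
python3 f.py t5 | head -2
```

```text
(129, np.float64(-5.218629329733563), array([ 50.52080355, -14.58947265]), array([114.26953746,  -0.60347305])) -5.321109099015362
tab 152 [151.28482107 -13.86296861] -5.235670814749368
```

Request:
{"api": "send_rows", "payload": {"motion": [[1,[-0.012,0.004,0],0],[1,[-0.0245,0.008,0],0],[1,[-0.0245,0.008,-0.05],0],[1,[-0.0245,0.008,-0.12],0],[1,[-0.0245,0.008,-0.22],0],[1,[-0.0245,0.008,-0.32],0],[1,[-0.15,-0.06,-0.4],0],[1,[-0.28,-0.14,-0.4],0]]}}

```text
t: 9.07
eef_pos: [393.7, 57.5, 530.2]
ee_rot: [3.063, 0.698, 0.004]
ft_force: [-1.1, 0.5, 1.6]
width: 0.1
finger_force: 0.0
```

Request:
{"api": "send_rows", "payload": {"motion": [[1,[-0.1,-0.05,0],0],[1,[-0.1,-0.05,0],0],[1,[-0.1,-0.05,0],0],[1,[-0.1,-0.05,0],0]]}}

```text
t: 9.57
eef_pos: [351.0, 58.2, 528.4]
ee_rot: [-3.063, -0.699, 0.001]
ft_force: [0.1, 0.3, 0.7]
width: 0.4
finger_force: 0.0
```

```bash
python3 f.py t6 | head -2; python3 -c "
import cv2;p=cv2.imread('pics/t6.png');cv2.imwrite('pics/t6d.png',cv2.resize(p[120:280,240:450],None,fx=3.7,fy=3.7))"
```

```text
(173, np.float64(-5.174327258175109), array([ 28.64048857, -14.58947265]), array([114.26953746,   2.49786614])) -5.2934557418546335
tab 152 [151.18251674 -13.98808204] -5.286211147946178
```

View pics/t6d.png

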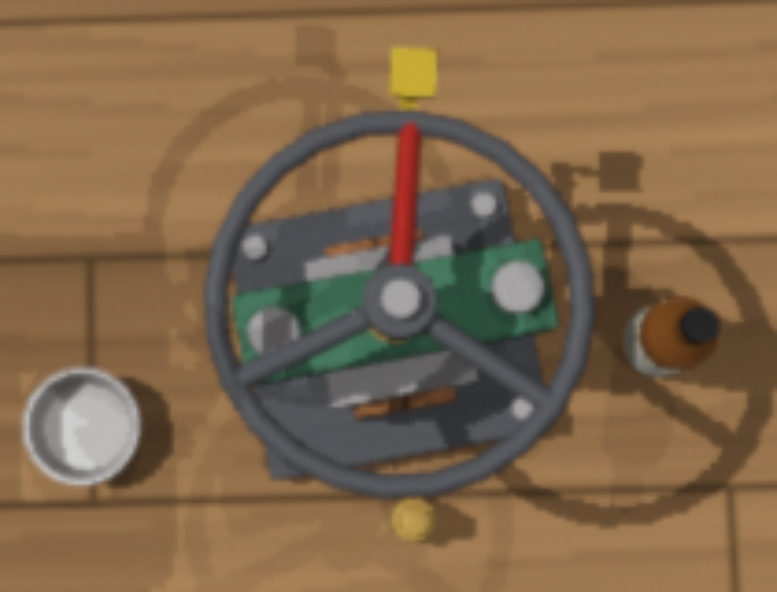

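The red spoke, with its tip at (409,128) in the crop, points at the tab at (414,73). The bottle, dish and weight haven't moved and the arm is clear.

```bash
python3 -c "
from station import *
print(close_job())"
```

```text
the job is handed in; nothing more can be done
None
```

The red spoke now points at the yellow tab, within about 0.2° by the top camera; the arm is clear, the bottle, dish and weight are where they stood, and the job was handed in at about 9.6 s with force readings of no more than about 6 N.

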